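# Gauge the gap of a proofing press

## Robot

A 6-joint arm with a two-finger parallel gripper is mounted at the origin on the work surface. World frame = base frame: x ahead of the robot, y to its left, z up, the work surface at z = 0. Lengths are in m, angles in degrees, forces in N, time in s.
With the tool pointing down it reaches from about 0.4 to 0.825 m from the base axis. Payload 7 kg.
Tool frame: the origin (TCP) lies at the very end of the fingers, on their centre line; the grasp point (between the pads) lies 19 mm behind it; x points along the fingers, z is the direction in which the jaws open and shut, and the axes are right-handed (so a half turn about x gives the same grasp; the last joint's range is limited). The gripper opens to 88 mm and grips with 3 to 60 N. Pads are 19 mm wide; open, the fingers measure 130 mm over their backs; the gripper's body (78 mm by 193 mm) begins 47 mm behind the grasp point.
Start: joints at [-55.858, 20.546, 0.682, 0, -70.136, -16.507], TCP at [0.204, -0.643, 0.227] pointing down, gripper open.
Joint ranges: [-176.03, 176.03], [-82.01, 121.73], [-58.28, 71.71], [-173.87, 95.51], [-174.79, -0.11], [-173.66, 173.66]. Speed limits (degrees/s): [136.94, 136.94, 172.46, 180, 180, 180].

## Interface

Orientations are given as [roll, pitch, yaw] about the fixed x, y, z axes, in that order (R = Rz(yaw) Ry(pitch) Rx(roll)).
In Python, from plant import * gives the robot as it stands.
- The arm moves only by the tool arm_command, never from a script. Its argument "commands" is one flat list of numbers, 5 for each row, row after row: the shift along the tool's x, y, z in mm, then the turn about the tool's x in degrees, then the opening in per cent of the stroke, from 0 (shut) to 100 (fully open). A call has 1 to 5 rows; each row shifts and turns the pose as measured when the row begins, along the tool's axes as they then stand; what a row does not reach is not made up. A row lasts 1/8 s, in which the tool goes at most 62.5 mm and 10.7 degrees, less where a joint would pass 70% of its speed; a pose out of reach is approached as far as the arm can. A call is refused whole if a number of a shift passes 62.5 or a number of a turn 10.7, either way. A call with a gripper value outside its range is refused whole. The fingers move at their own pace and stop on an object; the grip force is fixed at half the most. Time passes only in rows, so rows that do not move let the fingers close. It gives the time, the measured TCP pose, the force and the opening at its end, in the units of the state.
- get_obs(): the state, without advancing time (a new reading comes with each control period).
- snapshot(name): name is "scene" or "top" or "wrist"; returns a dict with "frame" (400x640x3 uint8, blue, green, red), "fov_y" (degrees; the focal length in pixels is half the picture's height over the tangent of half this angle, whatever the lens; pixels are square), "cx", "cy" (the principal point, pixels), "dist" ([k1, k2, p1, p2, k3] as OpenCV has them; the pictures are not rectified), "world_to_cam" (4x4, takes a point from world to camera coordinates). Camera axes: x right, y up, looking along -z (the intrinsics and any distortion apply to the point x, -y, -z); pixel columns grow to the right and rows downward; lengths in m; the calibration is good to about 2 mm. A picture is of the moment at which its call begins. There is no depth.
- close_job(): hands the job in, once; it reports no verdict.
The state is a dict: "clock": time; "joint_pos": joint angles; "qvel": joint speeds; "tau": joint torques, N m; "tool_pos": TCP position; "orientation": TCP orientation; "force": force on the tool from outside, world axes, zero at the start; "moment": the same for the moment, N m; "opening": finger opening in m.
Only numpy, scipy, OpenCV 4.12 (cv2) and the standard library are available. Lean on these libraries where they do the work, as an engineer would, in place of code of your own. Each camera call takes 0.05 s, during which the arm holds its last target. There are 200 camera calls.

## Task

Pick up the tapered feeler gauge by its wooden handle, lay its blade flat on the bed of the small press and slide it, tip first, straight under the green top plate from the open end of the bed until it drags snugly between bed and plate. Stop there without jamming it, and finish while still holding the handle with the blade at that depth, so that the gap can be read. Leave everything else on the table where it is.

Things in the scene. Friction and masses are not known exactly. Their poses are not given: they have to be found in the camera images.
- gauge: Tapered feeler gauge, about 0.1 kg, lying flat. Origin: centre of the underside of its upright wooden handle (60 long in x, 16 wide in y, 36 tall; grip it across the 16 mm). x points to the blade's tip: shank 20 wide, 11 thick from x = 30 to 50 mm; aluminium blade 20 wide from x = 50 to 160 mm, underside level with the handle's, top tapering evenly from 11 mm to 3 mm thick at the tip. z is up.
- blade_tip (a point): The middle of the lower edge of the blade's tip, at x = 160 mm, y = 0, z = 0 of the gauge.
- press: Small proofing press, fixed. Origin: centre of its underside, on the table. Steel bed 320 long (x), 130 wide (y), flat top at z = 30 mm, open from x = -160 to 55 mm; the green top plate covers x = 55 to 145. The blade goes in along the press's +x, on its middle line y = 0. Four 10 mm posts at x = 70 and 130, y = +-54, up to 80 mm above the table.
- mouth (a point): The point on the bed's top surface below the near edge of the top plate, x = 55, y = 0, z = 30 mm of the press: the middle of the gap's mouth. Same axes as the press.
- top_plate: Green top plate of the press, fixed, level, 90 (x) by 130 (y) by 14 mm thick, four brass nuts 9 mm tall on it. Origin: centre of its underside, over x = 100, y = 0 of the press; axes as the press. The gap below it, down to the bed, differs each time, 6 to 9 mm: the blade starts to drag with its tip about 40 to 85 mm past the mouth, and drag grows over several mm more.
- lino_block: Bystander: lino printing block, 100 x 75 x 22 mm; origin under its centre.
- brayer: Bystander: black ink roller 110 mm wide, 48 mm in diameter, with a red handle, about 190 mm long; origin under the roller, handle towards its -x.
- ink_black: Bystander: black ink bottle, 66 mm in diameter, 170 mm tall; origin under its centre.
- ink_blue: Bystander: blue ink bottle, 56 mm in diameter, 140 mm tall; origin under its centre.
- brush_tin: Bystander: steel tin, 80 mm in diameter, 100 mm tall, with brushes to about 180 mm; origin under its centre.
- paper_roll: Bystander: upright paper towel roll, 110 mm in diameter, 230 mm tall; origin under its centre.

How it is judged:
By the outcome, as a careful person would: the job done as asked, in the order asked, and still so for the second after the job is handed in, while the arm keeps its last pose, push and grip.
It also fails if it takes over 51 s, if anything falls off the work surface, if the arm or the gripper's body presses on something with over 40 N, if the wrist force passes 120 N, or if a joint passes its speed limit or range.

## Working session

There is one attempt and no reset: what is moved stays moved. The work goes in short steps, Python scripts to look and compute and a tool call to move; the robot and the scene stay as the last step left them, time stands still between calls to the robot, and variables do not carry over. Pictures are saved under pics/ and viewed, about 8 in all and at most 12, crops included, and the job is handed in when it is done.

Besides the shell and the picture viewer there is one more tool, called after "Emit:" as name(argument=value, ...), one argument or row to a line, values as JSON. arm_command: Moves the arm, as the interface text tells. Its arguments: {"type":"object","properties":{"commands":{"type":"array"}},"required":["commands"]}

```bash
mkdir -p pics; cat > h.py <<'E'
from plant import *
import numpy as np, cv2
def cam(n):
    s=snapshot(n); f=200/np.tan(np.radians(s["fov_y"]/2))
    s["K"]=np.array([[f,0,s["cx"]],[0,f,s["cy"]],[0,0,1.]]); return s
F=np.diag([1,-1,-1.])
def ray(s,px,z):
    W=np.array(s["world_to_cam"]);R=W[:3,:3];c=-R.T@W[:3,3]
    u=cv2.undistortPoints(np.array(px,float).reshape(-1,1,2),s["K"],np.array(s["dist"],float)).reshape(-1,2)
    d=(R.T@F@np.c_[u,np.ones(len(u))].T).T
    return c+d*((z-c[2])/d[:,2])[:,None]
def proj(s,P):
    W=np.array(s["world_to_cam"]);P=np.atleast_2d(P)
    q=(F@(W[:3,:3]@P.T+W[:3,3:4])).T
    return cv2.projectPoints(q,np.zeros(3),np.zeros(3),s["K"],np.array(s["dist"],float))[0].reshape(-1,2)
E
python3 - <<'E'
from h import *
a=[cam(n) for n in("top","scene")]
for n,s in zip(("top","scene"),a):
    cv2.imwrite(f"pics/{n}0.png",s["frame"]); W=np.array(s["world_to_cam"]); print(n,s["fov_y"],s["dist"],-W[:3,:3].T@W[:3,3])
print(get_obs())
E
```

```text
top 55.595757678145915 [0.02274541 0.         0.         0.         0.        ] [0.53334756 0.06211097 1.14362928]
scene 45.36145981589813 [-0.12781966  0.          0.          0.          0.        ] [1.46677114 1.01686412 0.94859388]
{'clock': 0.1, 'joint_pos': array([-5.58585701e+01,  2.05894035e+01,  6.37701747e-01, -1.97566818e-02,
       -7.01369570e+01, -1.65070851e+01]), 'qvel': array([-0.02606824, -0.03793784,  0.141808  ,  0.12916395, -0.04469314,
        0.01176575]), 'tau': array([-2.02739117e-03, -5.84160054e+01,  2.93750542e+01,  7.01547012e+00,
        1.01073092e-02, -7.78830713e-05]), 'tool_pos': array([ 0.20432721, -0.64284674,  0.22567661]), 'orientation': array([  4.67680827,  89.90941609, 112.30442588]), 'force': array([ 0.15109223, -1.06402122, -0.80859855]), 'moment': array([0.00253662, 0.01854136, 0.02999231]), 'opening': 0.08761205239023916}
```

View pics/top0.png

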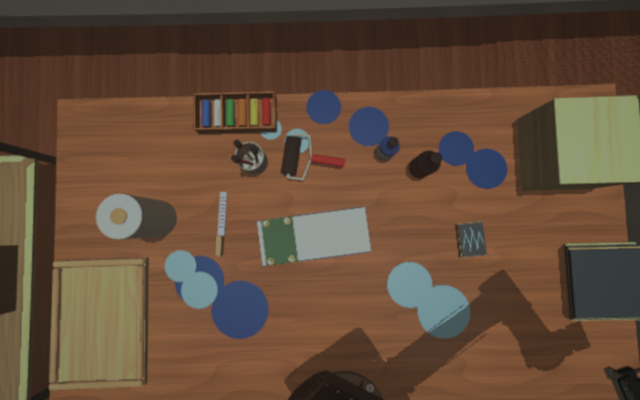

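View pics/scene0.png

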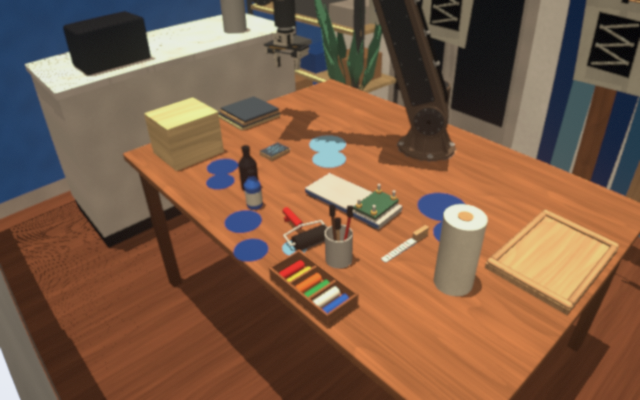

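The top view has image up = world +x and left = +y. The gauge is at about (221,222), handle at (219,245), tip at (223,193). The press is at (315,237), with the green plate at its left end and the open end to the right. In both views the gauge stands clear of its neighbours.

```bash
python3 - <<'E'
from h import *
s=cam("top"); im=s["frame"]; hsv=cv2.cvtColor(im,cv2.COLOR_BGR2HSV)
print(proj(s,[[0,0,0],[.5,0.3,0]]))
def big(mask,x0,y0,x1,y1):
    m=np.zeros_like(mask); m[y0:y1,x0:x1]=mask[y0:y1,x0:x1]
    c=max(cv2.findContours(m,cv2.RETR_EXTERNAL,cv2.CHAIN_APPROX_NONE)[0],key=cv2.contourArea); return c
for p in [(222,205),(219,246),(212,220),(330,230),(280,240),(375,240)]: print(p,hsv[p[1],p[0]])
H,S,V=cv2.split(hsv)
low=((S<90)&(V>90)).astype(np.uint8)*255
bed=big(low,255,200,380,275); blade=big(low,205,185,240,265)
green=big(((H>40)&(H<90)&(S>60)).astype(np.uint8)*255,250,205,310,275)
hand=big(((S<170)&(V>120)&(S>70)).astype(np.uint8)*255,205,225,240,265)
for n,c,z in(("bed",bed,.03),("green",green,.045),("blade",blade,.005),("hand",hand,.036)):
    r=cv2.minAreaRect(c); b=cv2.boxPoints(r); w=ray(s,b,z)
    print(n,r,cv2.contourArea(c)); print(np.round(w[:,:2],4).tolist(),w.mean(0)[:2])
cv2.imwrite("pics/crop.png",cv2.resize(im[180:280,200:385],None,fx=4,fy=4,interpolation=cv2.INTER_CUBIC)*1)
E
```

```text
[[343.7758771  412.35252418]
 [238.65845559 240.6694581 ]]
(222, 205) [105  18 143]
(219, 246) [ 22  92 144]
(212, 220) [ 12 138 129]
(330, 230) [ 60  15 157]
(280, 240) [59 63 93]
(375, 240) [ 12 131 128]
bed ((313.30352783203125, 236.02621459960938), (47.0502815246582, 110.95143127441406), 82.40535736083984) 4962.0
[[0.5598, 0.2447], [0.5949, -0.079], [0.4586, -0.0924], [0.4241, 0.2283]] [0.50935004 0.07540205]
green ((279.0692138671875, 241.0538787841797), (43.536190032958984, 28.652023315429688), 82.87498474121094) 994.0
[[0.5555, 0.2222], [0.5638, 0.1398], [0.4395, 0.1267], [0.4315, 0.2084]] [0.49757668 0.17429254]
blade ((221.77691650390625, 213.515380859375), (8.375972747802734, 45.319007873535156), 3.1798300743103027) 326.5
[[0.516, 0.3654], [0.6516, 0.3571], [0.6496, 0.3319], [0.514, 0.3405]] [0.5827937  0.34873639]
hand ((222.0, 244.5), (39.0, 34.0), 90.0) 736.5
[[0.5489, 0.3899], [0.5464, 0.2911], [0.4339, 0.2921], [0.4365, 0.3902]] [0.49144752 0.34083923]
```

View pics/crop.png

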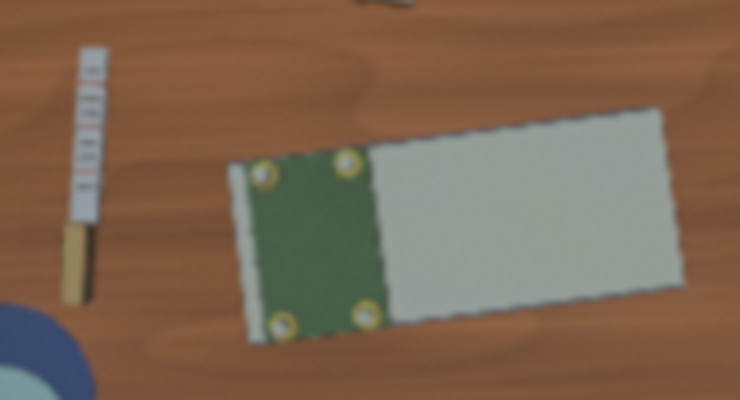

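```bash
cat >> h.py <<'E'
def st():
    o=get_obs(); r,p,y=np.radians(o["orientation"]); 
    from scipy.spatial.transform import Rotation as Ro
    R=Ro.from_euler("xyz",[r,p,y]).as_matrix()
    az=np.degrees(np.arctan2(R[1,2],R[0,2]))
    return o,R,az
def plan(target,zaz=None):
    o,R,az=st(); d=R.T@(np.array(target)-o["tool_pos"])*1000
    print("t",round(o["clock"],2),"pos",np.round(o["tool_pos"],4),"zaz",round(az,2),"xdown",np.round(R[:,0],4),"q",np.round(o["joint_pos"],1),"F",np.round(o["force"],2),"M",np.round(o["moment"],2),"open",round(o["opening"]*1000,2))
    print("shift tool mm",np.round(d,1), "turn" if zaz is not None else "", None if zaz is None else [round((az-zaz+180)%360-180,2),round((az-zaz)%360-180,2)])
E
python3 -c "
from h import *
print(st()[1]); plan([.488,.354,.16],86.7)"
```

```text
[[-4.97212798e-04 -9.53036783e-01 -3.02854161e-01]
 [ 1.19834963e-03 -3.02854549e-01  9.53036036e-01]
 [-9.99999158e-01  1.10936543e-04  1.29265443e-03]]
t 0.15 pos [ 0.2044 -0.6429  0.2258] zaz 107.63 xdown [-5.0e-04  1.2e-03 -1.0e+00] q [-55.9  20.6   0.6  -0.  -70.1 -16.5] F [-0.03 -0.44 -0.03] M [-0.01 -0.02 -0.04] open 87.69
shift tool mm [  66.9 -572.3  864.1] turn [np.float64(20.93), np.float64(-159.07)]
```

Emit:
arm_command(
  commands=[0,-46,35,0,100,0,-46,35,0,100,0,-46,35,0,100,0,-46,35,0,100,0,-46,35,0,100],
)

```text
clock: 0.78
tool_pos: [0.3724, -0.4025, 0.2231]
orientation: [22.0, 89.7, 129.3]
force: [1.1, -0.4, 0.7]
opening: 0.0875
```

Emit:
arm_command(
  commands=[0,-46,35,0,100,0,-46,35,0,100,0,-46,35,0,100,0,-18,54,0,100,0,-18,54,0,100],
)

```text
clock: 1.4
tool_pos: [0.4794, -0.1386, 0.223]
orientation: [28.0, 89.7, 135.3]
force: [1.2, 0.4, 0.4]
opening: 0.0879
```

Emit:
arm_command(
  commands=[0,-18,54,0,100,0,-18,54,0,100,0,-18,54,0,100,0,-18,54,0,100,0,-18,54,0,100],
)

```text
clock: 2.02
tool_pos: [0.4834, 0.1555, 0.2245]
orientation: [12.1, 89.7, 119.4]
force: [1.0, -0.4, 0.6]
opening: 0.0876
```

```bash
python3 -c "
from h import *
plan([.488,.354,.20],86.7)"
```

```text
t 2.02 pos [0.4834 0.1555 0.2245] zaz 107.28 xdown [-0.0025  0.0045 -1.    ] q [  39.8    4.8  -20.    -0.3  -65.1 -112.4] F [ 1.   -0.39  0.64] M [-0.06 -0.2  -0.03] open 87.61
shift tool mm [ 25.4 -63.3 188.1] turn [np.float64(20.58), np.float64(-159.42)]
```

Emit:
arm_command(
  commands=[5,-16,47,0,100,5,-16,47,0,100,5,-16,47,0,100,5,-15,47,0,100,0,0,0,10.4,100],
)

```text
clock: 2.65
tool_pos: [0.4856, 0.3642, 0.2037]
orientation: [30.2, 89.7, 127.2]
force: [0.5, -0.8, -0.5]
opening: 0.0877
```

Emit:
arm_command(
  commands=[0,0,0,10.4,100,0,0,0,0,100],
)

```text
clock: 2.9
tool_pos: [0.4849, 0.365, 0.2024]
orientation: [67.4, 89.7, 153.7]
force: [-0.6, 0.6, -0.6]
opening: 0.0875
```

```bash
python3 -c "
from h import *
plan([.488,.354,.15],86.7)
s=cam('wrist'); cv2.imwrite('pics/w1.png',s['frame']); W=np.array(s['world_to_cam']); print(-W[:3,:3].T@W[:3,3], proj(s,[[.488,.354,.036],[.648,.3445,0]]))"
```

```text
t 2.9 pos [0.4849 0.365  0.2024] zaz 86.34 xdown [-0.0044  0.0022 -1.    ] q [  55.2   15.2  -10.1   -0.3  -64.8 -148.7] F [-0.58  0.61 -0.56] M [-0.09 -0.01  0.03] open 87.47
shift tool mm [ 52.4  -4.  -10.8] turn [np.float64(-0.36), np.float64(179.64)]
[0.40528279 0.36964796 0.36076845] [[305.08286981 178.65335381]
 [307.93921439 303.93298841]]
```

View pics/w1.png

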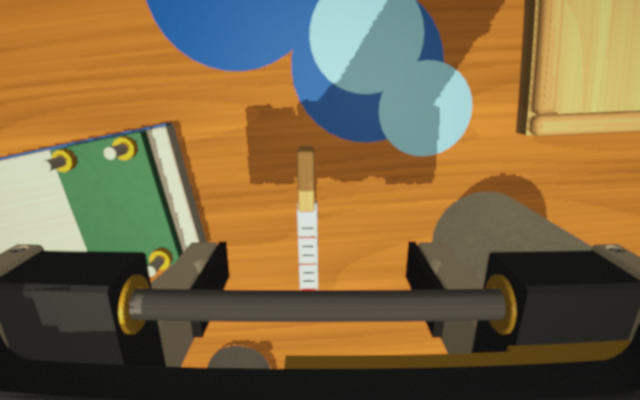

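The wrist view shows the handle from (305,147) to (307,210), with the blade running down to (308,290). The prediction from the top view agrees to about 1 px. I'll measure the blade's axis here.

```bash
python3 - <<'E'
from h import *
s=cam('wrist'); hsv=cv2.cvtColor(s['frame'],cv2.COLOR_BGR2HSV); H,S,V=cv2.split(hsv)
m=(S<60)&(V>150); L=[];R=[]
for y in range(216,286,2):
    xs=np.flatnonzero(m[y,285:330])+285
    if len(xs)>12: L.append((xs[0]-.5,y));R.append((xs[-1]+.5,y))
print(L[0],R[0],L[-1],R[-1])
g=(np.array(L)+np.array(R))/2
P=ray(s,g,.008); c=np.polyfit(P[:,0],P[:,1],1); print("yaw",np.degrees(np.arctan(c[0])),"y at x=.488",np.polyval(c,.488),"y at .6",np.polyval(c,.6))
print("handle ends top",ray(s,[[305.5,147],[307,190]],.036), "shank/handle junction z.011",ray(s,[[307,209]],.011))
for y in (155,165,175,185): print(y,hsv[y,294:322,:].tolist()[::3])
E
```

```text
(np.float64(296.5), 216) (np.float64(317.5), 216) (np.float64(299.5), 284) (np.float64(317.5), 284)
yaw -2.711984244298879 y at x=.488 0.35350543597396544 y at .6 0.3482001712940936
handle ends top [[0.45844052 0.35634331 0.036     ]
 [0.49920019 0.35490237 0.036     ]] shank/handle junction z.011 [[0.52681018 0.35238122 0.011     ]]
155 [[14, 187, 138], [16, 163, 138], [18, 150, 170], [18, 152, 171], [17, 149, 171], [18, 149, 173], [17, 153, 158], [15, 188, 134], [14, 194, 137], [15, 194, 137]]
165 [[14, 192, 129], [16, 162, 135], [18, 150, 170], [18, 150, 172], [17, 149, 171], [18, 150, 172], [17, 151, 160], [15, 189, 131], [14, 195, 135], [15, 193, 135]]
175 [[14, 193, 136], [16, 168, 135], [18, 150, 168], [18, 151, 171], [17, 150, 170], [18, 149, 171], [18, 152, 161], [15, 186, 133], [14, 191, 136], [14, 193, 136]]
185 [[16, 192, 197], [16, 179, 174], [17, 151, 166], [18, 149, 171], [18, 152, 170], [18, 150, 177], [18, 150, 170], [15, 185, 142], [16, 194, 191], [16, 192, 195]]
```

Emit:
arm_command(
  commands=[40,-4,-11,-0.9,100,45,0,0,0,100,45,0,0,0,100,25,0,0,0,100,0,0,0,0,100],
)

```text
clock: 3.62
tool_pos: [0.4896, 0.3532, 0.046]
orientation: [8.9, 89.7, 97.3]
force: [-0.5, 0.3, 1.1]
opening: 0.0878
```

```bash
python3 -c "
from h import *
plan([.488,.354,.006],87.2)"
```

```text
t 3.62 pos [0.4896 0.3532 0.046 ] zaz 88.38 xdown [-8.e-04  6.e-03 -1.e+00] q [  54.2   23.7  -20.8   -0.3  -45.2 -145.6] F [-0.47  0.27  1.06] M [-0.02  0.01  0.02] open 87.76
shift tool mm [40.   1.5  0.5] turn [np.float64(1.18), np.float64(-178.82)]
```

Emit:
arm_command(
  commands=[20,1,1,1,100,20,0,0,0,100,0,0,0,0,100],
)

```text
clock: 4.0
tool_pos: [0.4909, 0.3562, 0.0097]
orientation: [-15.8, 89.4, 71.9]
force: [-0.3, 0.1, -0.0]
opening: 0.0877
```

```bash
python3 -c "
from h import *
plan([.488,.354,.006],87.2)"
```

```text
t 4.0 pos [0.4909 0.3562 0.0097] zaz 87.7 xdown [ 0.0033  0.0101 -0.9999] q [  54.3   26.4  -22.4   -0.3  -40.6 -146.4] F [-0.25  0.07 -0.02] M [-0.07  0.02 -0.04] open 87.7
shift tool mm [ 3.7  2.8 -2.4] turn [np.float64(0.5), np.float64(-179.5)]
```

Emit:
arm_command(
  commands=[3,3,-2,0.5,100,0,0,0,0,20,0,0,0,0,0,0,0,0,0,0,0,0,0,0,0],
)

```text
clock: 4.62
tool_pos: [0.4894, 0.3562, 0.0111]
orientation: [-24.0, 89.0, 63.3]
force: [0.1, 0.2, -0.1]
opening: 0.0533
```

Emit:
arm_command(
  commands=[0,0,0,0,0,0,0,0,0,0,0,0,0,0,0],
)

```text
clock: 5.0
tool_pos: [0.4894, 0.3561, 0.011]
orientation: [-23.7, 89.1, 63.6]
force: [-0.5, 0.1, 0.2]
opening: 0.0234
```

```bash
python3 -c "
from h import *
plan([.488,.354,.12],87.2)"
```

```text
t 5.0 pos [0.4894 0.3561 0.011 ] zaz 87.3 xdown [ 0.0073  0.0147 -0.9999] q [  54.4   26.1  -22.9   -0.2  -40.1 -146.9] F [-0.48  0.08  0.18] M [-0.09  0.04 -0.04] open 23.37
shift tool mm [-109.     0.5   -0.6] turn [np.float64(0.1), np.float64(-179.9)]
```

Emit:
arm_command(
  commands=[0,0,0,0,0,0,0,0,0,0,0,0,0,0,0],
)

```text
clock: 5.38
tool_pos: [0.4893, 0.3559, 0.011]
orientation: [-23.8, 89.1, 63.5]
force: [-0.3, -1.0, -0.5]
opening: 0.0157
```

Emit:
arm_command(
  commands=[-5,0,0,0,0,-25,0,0,0,0,-40,0,0,0,0,-40,0,0,0,0,0,0,0,0,0],
)

```text
clock: 6.0
tool_pos: [0.488, 0.3538, 0.124]
orientation: [-21.1, 89.2, 66.2]
force: [-0.0, -0.2, -0.5]
opening: 0.016
```

```bash
python3 -c "
from h import *
plan([.53,-.06,.13],186.2)
s=cam('wrist'); cv2.imwrite('pics/w2.png',s['frame'])"
```

```text
t 6.0 pos [0.488  0.3538 0.124 ] zaz 87.29 xdown [ 0.0055  0.0124 -0.9999] q [  54.4   18.3  -17.    -0.2  -54.  -147. ] F [-0.04 -0.16 -0.47] M [-0.02  0.01 -0.05] open 16.01
shift tool mm [ -10.9  -61.6 -411.2] turn [np.float64(-98.91), np.float64(81.09)]
```

View pics/w2.png

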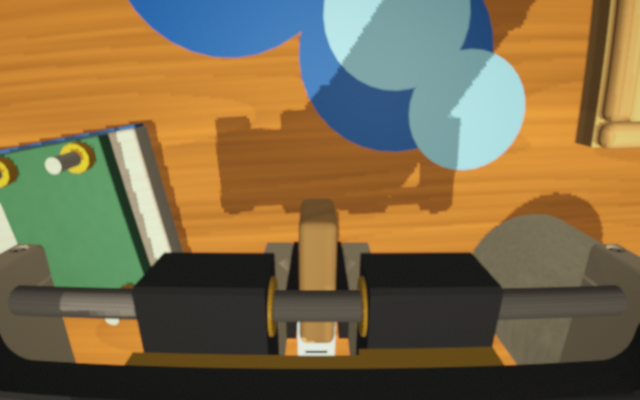

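Emit:
arm_command(
  commands=[-4,0,-50,0,0,0,-6,-50,0,0,0,-6,-50,0,0,0,0,0,-9.9,0,0,0,0,-9.9,0],
)

```text
clock: 6.68
tool_pos: [0.4883, 0.1959, 0.1193]
orientation: [18.7, 89.6, 126.2]
force: [0.2, 0.1, -0.5]
opening: 0.0158
```

Emit:
arm_command(
  commands=[0,0,0,-9.9,0,0,0,0,-9.9,0,0,0,0,-9.9,0,0,0,0,-9.9,0,0,0,0,-9.9,0],
)

```text
clock: 7.3
tool_pos: [0.4844, 0.1926, 0.1133]
orientation: [23.6, 89.2, -177.9]
force: [0.3, -0.5, -1.1]
opening: 0.0156
```

```bash
python3 -c "
from h import *
plan([.53,-.06,.13],186.2)"
```

```text
t 7.3 pos [0.4844 0.1926 0.1133] zaz 158.59 xdown [-1.330e-02 -5.000e-04 -9.999e-01] q [ 42.9  12.7 -26.5  -0.6 -51.4 -63.9] F [ 0.32 -0.46 -1.08] M [ 0.01 -0.01 -0.03] open 15.59
shift tool mm [ -17.2  218.7 -134.4] turn [np.float64(-27.61), np.float64(152.39)]
```

Emit:
arm_command(
  commands=[-6,0,0,-9.5,0,-6,0,0,-9,0,-3,0,0,-9,0,-3,50,-9,0,0,-3,50,-9,0,0],
)

```text
clock: 7.92
tool_pos: [0.5117, 0.0943, 0.1286]
orientation: [7.7, 88.7, -164.8]
force: [1.4, 0.1, -1.5]
opening: 0.0159
```

Emit:
arm_command(
  commands=[-2,50,-4,0,0,-2,50,-4,0,0,0,40,0,0,0,0,0,0,0,0],
)

```text
clock: 8.43
tool_pos: [0.5359, -0.0509, 0.1284]
orientation: [7.0, 88.2, -165.7]
force: [-0.5, 0.2, -2.1]
opening: 0.0158
```

```bash
python3 - <<'E'
from h import *
plan([.529,-.06,.06],186.2)
s=cam("top"); im=s["frame"]; H,S,V=cv2.split(cv2.cvtColor(im,cv2.COLOR_BGR2HSV))
# plate: sub-pixel line fits on bed/green edges
g=((H>40)&(H<90)&(S>35)&(V<130)).astype(np.uint8); g[:,:250]=0;g[:,310:]=0;g[:200]=0;g[280:]=0
g=cv2.morphologyEx(g*255,cv2.MORPH_CLOSE,np.ones((7,7)))
c=max(cv2.findContours(g,1,2)[0],key=cv2.contourArea); r=cv2.minAreaRect(c); b=cv2.boxPoints(r); print(r); print(np.round(ray(s,b,.052),4))
cv2.imwrite("pics/t2.png",cv2.resize(im[150:300,220:440],None,fx=3.6,fy=3.6,interpolation=cv2.INTER_CUBIC))
w=cam("wrist"); cv2.imwrite("pics/w3.png",w["frame"])
E
```

```text
t 8.43 pos [ 0.5359 -0.0509  0.1284] zaz -172.71 xdown [-0.0297 -0.0076 -0.9995] q [ 15.4  13.7 -22.9  -0.  -55.1  -8.1] F [-0.48  0.23 -2.1 ] M [ 0.1   0.01 -0.  ] open 15.79
shift tool mm [68.7  7.9  5.9] turn [np.float64(1.09), np.float64(-178.91)]
((276.5588684082031, 219.23529052734375), (2.6678919792175293, 15.037208557128906), 75.96376037597656)
[[0.5591 0.2016 0.052 ]
 [0.5686 0.1595 0.052 ]
 [0.5611 0.1578 0.052 ]
 [0.5516 0.1999 0.052 ]]
```

View pics/t2.png

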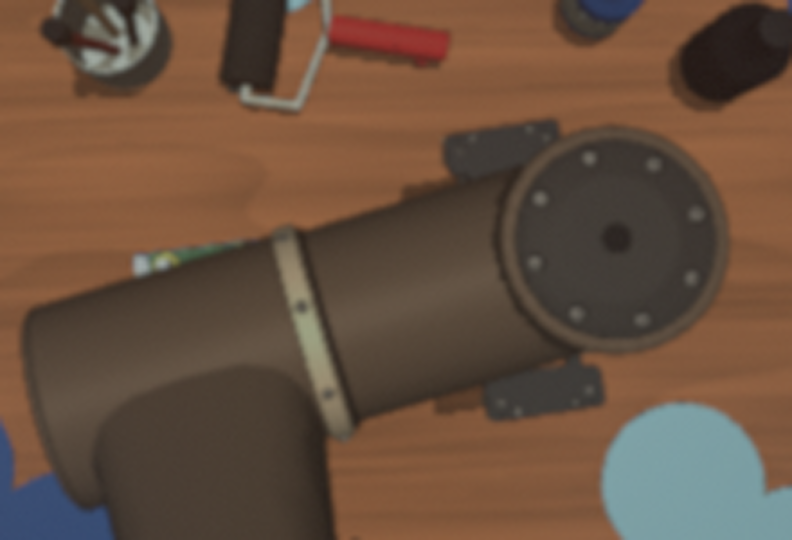

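View pics/w3.png

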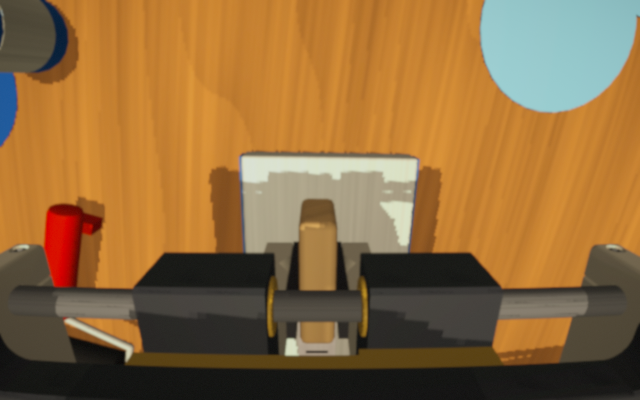

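The wrist view shows the bed's open end with corners at about (241,155) and (417,157), and the handle on its middle line near x=318. The top view is blocked by the arm. I'll measure the bed and handle lines in this wrist view.

```bash
cat > m.py <<'E'
from h import *
import sys
w=cam("wrist"); im=w["frame"]; h=cv2.cvtColor(im,cv2.COLOR_BGR2HSV); H,S,V=[a.astype(float) for a in cv2.split(h)]
o,R,az=st()
bed=(S<100)
L=[];Rr=[];E=[]
for y in range(165,240,3):
    xs=np.flatnonzero(bed[y,225:300])+225; L.append((xs[0]-.5,y))
    xs=np.flatnonzero(bed[y,350:435])+350; Rr.append((xs[-1]+.5,y))
for x in range(255,405,4):
    ys=np.flatnonzero(bed[140:180,x])+140; E.append((x,ys[0]-.5))
def line(p,z):
    P=ray(w,p,z)[:,:2]; v=cv2.fitLine(P.astype(np.float32),cv2.DIST_HUBER,0,1e-4,1e-4).ravel(); d=v[:2]*np.sign(v[1] if abs(v[1])>.5 else -v[0]); return v[2:],d
l,dl=line(L,.03); r,dr=line(Rr,.03); e,de=line(E,.03)
a=lambda d:np.degrees(np.arctan2(d[1],d[0]))
print("yaws L,R",a(dl),a(dr),"end-90",a(de)-90, L[0],L[-1],Rr[0],Rr[-1],E[0],E[-1])
yaw=np.radians((a(dl)+a(dr)+a(de)-90)/3); f=np.array([np.cos(yaw),np.sin(yaw)]);n=np.array([-f[1],f[0]])
off=(l@n+r@n)/2; print("yaw",np.degrees(yaw),"width",l@n-r@n)
mouth=f*(e@f+.215)+n*off; print("mouth",mouth)
# handle edges
hd=(S>80)&(S<190)&(H>10)&(H<25)
ht=o["tool_pos"][2]+.025; hl=[];hr=[]
for y in range(225,248,3):
    row=im[y].astype(int).sum(1); mid=318
    xs=[x for x in range(mid,285,-1) if not hd[y,x]]; xe=[x for x in range(mid,350) if not hd[y,x]]
    hl.append((xs[0]+.5,y)); hr.append((xe[0]-.5,y))
P=ray(w,(np.array(hl)+np.array(hr))/2,ht)[:,:2]; print("handle edges px",hl[0],hr[0],hl[-1],hr[-1]); print("handle mid minus midline (n) mm",(P@n-off)[[0,-1]]*1000)
t=o["tool_pos"][:2]; print("tcp n mm",(t@n-off)*1000,"gauge yaw",az+360-90+.1 if az<0 else az-90+.1,"tip past mouth mm",(t+.159*f-mouth)@f*1000)
E
python3 m.py
```

```text
yaws L,R 96.52254 95.74369 end-90 -263.9738 (np.float64(238.5), 165) (np.float64(242.5), 237) (np.float64(419.5), 165) (np.float64(411.5), 237) (255, np.float64(150.5)) (403, np.float64(153.5))
yaw -23.902515 width 0.06421204
mouth [ 0.7516874 -0.1504386]
handle edges px (298.5, 225) (336.5, 225) (295.5, 246) (338.5, 246)
handle mid minus midline (n) mm [-17.95947454 -10.03359326]
tcp n mm 6.039282948771957 gauge yaw 97.56232867164027 tip past mouth mm -79.34911710301638
```

```bash
sed -i 's/(a(dl)+a(dr)+a(de)-90)\/3/(a(dl)+a(dr)+a(de)%360-90+(0 if a(de)%360>150 else 180))\/3/; s/(az+360-90+.1 if az<0 else az-90+.1)/az%360-90.1/; s/az+360-90+.1 if az<0 else az-90+.1/az%360-90.1/' m.py; python3 m.py
```

```text
yaws L,R 96.37342 95.695274 end-90 -263.99603 (np.float64(239.5), 165) (np.float64(242.5), 237) (np.float64(419.5), 165) (np.float64(411.5), 237) (255, np.float64(149.5)) (403, np.float64(152.5))
yaw 96.02422 width -0.13250253
mouth [0.5072109  0.12806685]
handle edges px (298.5, 225) (336.5, 225) (296.5, 246) (338.5, 246)
handle mid minus midline (n) mm [-13.11180496 -12.87140014]
tcp n mm -10.577300109258392 gauge yaw 97.41336767936082 tip past mouth mm -19.051159169112793
```

Emit:
arm_command(
  commands=[10,5,12,1.3,0,20,0,0,0,0,20,0,0,0,0,15,0,0,0,0,0,0,0,0,0],
)

```text
clock: 9.25
tool_pos: [0.5185, -0.0525, 0.0609]
orientation: [6.6, 88.2, -167.1]
force: [-0.9, -1.2, -0.3]
opening: 0.0155
```

```bash
python3 m.py; python3 -c "
from h import *
plan([.5,-.06,.045],186.1)
for n in ('wrist','scene'): 
  s=cam(n); cv2.imwrite('pics/%s4.png'%n,s['frame'])
im=s['frame'][150:270,280:480]; cv2.imwrite('pics/s4c.png',cv2.resize(im,None,fx=4,fy=4,interpolation=cv2.INTER_CUBIC))"
```

```text
t 9.3 pos [ 0.5191 -0.0524  0.0616] zaz -173.74 xdown [-0.0289 -0.0068 -0.9996] q [ 15.7  17.  -29.2  -0.1 -45.5  -9.4] F [-0.2   0.87 -1.68] M [-0.03  0.05  0.02] open 15.78
shift tool mm [17.2  5.4 19.4] turn [np.float64(0.16), np.float64(-179.84)]Traceback (most recent call last):
  File "m.py", line 8, in <module>
    xs=np.flatnonzero(bed[y,225:300])+225; L.append((xs[0]-.5,y))
                                                     ~~^^^
IndexError: index 0 is out of bounds for axis 0 with size 0
```

View pics/s4c.png

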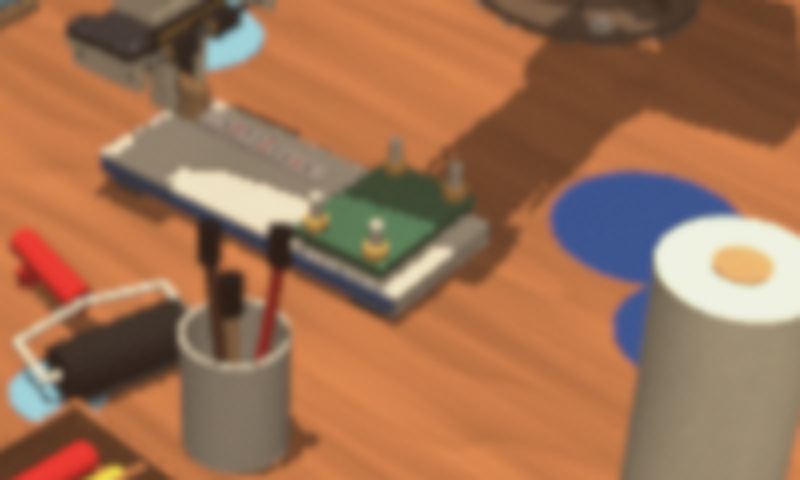

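The scene crop shows the blade hovering over the bed, pointing at the green plate, with its tip at about (320,165) just short of it. Next, the near wrist view.

View pics/wrist4.png

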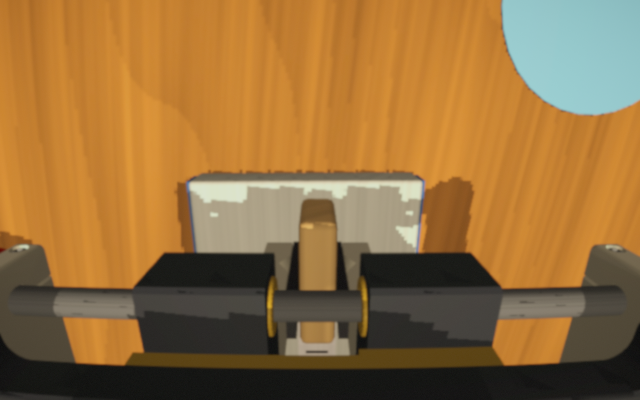

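The bed's top end edge is at row 182 from (189,182) to (423,181); its sides reach (194,250) and (417,250). The handle is at x≈318 while the bed's middle is at x≈306.

```bash
sed -i 's/range(165,240,3)/range(190,250,3)/; s/225:300\])+225/170:230])+170/; s/350:435\])+350/380:450])+380/; s/E.append((x,ys\[0\]-.5))/E.append((x,181.5))/; s/range(255,405,4)/range(200,414,4)/; s/bed\[140:180,x\])+140/bed[165:200,x])+165/' m.py; python3 m.py
```

```text
yaws L,R 96.22663 95.59492 end-90 -264.08057 (np.float64(189.5), 190) (np.float64(196.5), 247) (np.float64(426.5), 190) (np.float64(420.5), 247) (200, 181.5) (412, 181.5)
yaw 95.91365 width -0.13161793
mouth [0.5066963 0.1311653]
handle edges px (298.5, 225) (336.5, 225) (296.5, 246) (338.5, 246)
handle mid minus midline (n) mm [3.06511252 3.13259787]
tcp n mm 4.936309390962013 gauge yaw 96.16320273364579 tip past mouth mm -24.998024102193575
```

Emit:
arm_command(
  commands=[7,0,-3,0.2,0,6,0,0,0,0,0,0,0,0,0],
)

```text
clock: 9.82
tool_pos: [0.5242, -0.0519, 0.0499]
orientation: [7.2, 88.6, -166.8]
force: [-0.8, 0.1, -1.4]
opening: 0.0159
```

Emit:
arm_command(
  commands=[2,0,0,0,0,0,0,0,0,0],
)

```text
clock: 10.07
tool_pos: [0.5242, -0.052, 0.0477]
orientation: [7.3, 88.6, -166.6]
force: [-0.0, 0.0, -1.2]
opening: 0.0156
```

```bash
python3 m.py|tail -2; python3 -c "
from h import *
plan([.5,-.06,.041],186.0)"
```

```text
handle mid minus midline (n) mm [-0.47977319 -0.48342532]
tcp n mm 1.2781116656273017 gauge yaw 95.94016126447744 tip past mouth mm -20.98107552438467
t 10.12 pos [ 0.5243 -0.052   0.0479] zaz -173.96 xdown [-0.0237 -0.0057 -0.9997] q [ 15.6  18.3 -29.5  -0.1 -43.5  -9.5] F [ 0.22 -0.32 -0.8 ] M [0.02 0.03 0.02] open 15.91
shift tool mm [ 7.5  5.4 24.9] turn [np.float64(0.04), np.float64(-179.96)]
```

Emit:
arm_command(
  commands=[2,0,0,0,0,0,0,0,0,0],
)

```text
clock: 10.38
tool_pos: [0.5243, -0.052, 0.0459]
orientation: [7.4, 88.6, -166.5]
force: [-0.7, 0.5, -1.4]
opening: 0.0161
```

Emit:
arm_command(
  commands=[2,0,0,0,0,0,0,0,0,0],
)

```text
clock: 10.62
tool_pos: [0.5244, -0.052, 0.0438]
orientation: [7.5, 88.6, -166.5]
force: [-0.4, 0.2, -0.9]
opening: 0.016
```

Emit:
arm_command(
  commands=[1,0,0,0,0,0,0,0,0,0],
)

```text
clock: 10.88
tool_pos: [0.5244, -0.052, 0.0428]
orientation: [7.4, 88.6, -166.5]
force: [-0.1, 0.6, -0.3]
opening: 0.016
```

Emit:
arm_command(
  commands=[1,0,0,0,0,0,0,0,0,0],
)

```text
clock: 11.12
tool_pos: [0.5246, -0.052, 0.0419]
orientation: [7.8, 88.7, -166.2]
force: [0.8, 0.2, 0.9]
opening: 0.0159
```

Emit:
arm_command(
  commands=[1,0,0,0,0,0,0,0,0,0],
)

```text
clock: 11.38
tool_pos: [0.525, -0.0521, 0.0413]
orientation: [8.2, 88.7, -165.8]
force: [-0.3, -1.0, 1.6]
opening: 0.0156
```

```bash
python3 -c "
from h import *
plan([.5,-.06,.041],186.0)"
```

```text
t 11.38 pos [ 0.525  -0.0521  0.0413] zaz -173.95 xdown [-0.0219 -0.0055 -0.9997] q [ 15.6  18.9 -29.9  -0.  -42.5  -9.5] F [-0.27 -0.97  1.55] M [ 0.21  0.12 -0.01] open 15.56
shift tool mm [ 0.9  5.2 25.7] turn [np.float64(0.05), np.float64(-179.95)]
```

Emit:
arm_command(
  commands=[1,0,0,0,0,0,0,0,0,0],
)

```text
clock: 11.62
tool_pos: [0.5251, -0.0521, 0.0413]
orientation: [8.7, 88.7, -165.3]
force: [-0.5, -0.5, 0.7]
opening: 0.0159
```

Emit:
arm_command(
  commands=[1,0,0,0,0,0,0,0,0,0],
)

```text
clock: 11.88
tool_pos: [0.5252, -0.0521, 0.0412]
orientation: [9.4, 88.8, -164.5]
force: [-0.6, 0.2, 1.3]
opening: 0.0158
```

```bash
python3 -c "
from h import *
plan([.5,-.06,.041],186.0)"; python3 m.py|tail -2
```

```text
t 11.88 pos [ 0.5252 -0.0521  0.0412] zaz -173.9 xdown [-0.0209 -0.0058 -0.9998] q [ 15.6  18.9 -29.9  -0.  -42.4  -9.5] F [-0.65  0.23  1.26] M [0.23 0.17 0.02] open 15.78
shift tool mm [ 0.8  5.2 25.9] turn [np.float64(0.1), np.float64(-179.9)]
handle mid minus midline (n) mm [-1.29209315 -1.28288427]
tcp n mm 0.5579324864465329 gauge yaw 96.00098260023847 tip past mouth mm -19.26070747635738
```

Emit:
arm_command(
  commands=[0.5,-8,0,0,0,0.5,-8,0,0,0,0,0,0,0,0],
)

```text
clock: 12.3
tool_pos: [0.5249, -0.0367, 0.0411]
orientation: [14.8, 88.9, -159.0]
force: [0.3, 1.8, 2.0]
opening: 0.0157
```

```bash
python3 -c "
from h import *
plan([.5,-.06,.041],186.0)"; python3 m.py|tail -2
```

```text
t 12.3 pos [ 0.5249 -0.0367  0.0411] zaz -173.88 xdown [-0.0183 -0.007  -0.9998] q [ 17.4  18.7 -30.3   0.1 -42.1 -11.4] F [0.27 1.81 2.01] M [1.17 0.31 0.02] open 15.74
shift tool mm [ 0.7 20.5 27.3] turn [np.float64(0.12), np.float64(-179.88)]
handle mid minus midline (n) mm [-2.12844166 -2.32777326]
tcp n mm -0.9830327540473194 gauge yaw 96.02115691363718 tip past mouth mm -19.191671800925683
```

Emit:
arm_command(
  commands=[-0.3,-8,1,0,0,0,-8,1,0,0,0,0,0,0,0],
)

```text
clock: 12.72
tool_pos: [0.5211, -0.0203, 0.0411]
orientation: [15.0, 88.9, -158.9]
force: [-0.6, 0.0, 2.4]
opening: 0.0157
```

```bash
cat > q.py <<'E'
from h import *
o,R,az=st(); y=np.radians(95.9); f=np.array([np.cos(y),np.sin(y)]); n=np.array([-f[1],f[0]])
d=o["tool_pos"][:2]-np.array([.5065,.131]); print("t",round(o["clock"],2),"tip past mouth",round((d@f+.159)*1000,1),"n",round(d@n*1000,1),"yaw",round(az%360-90.1,2),"z",round(o["tool_pos"][2]*1000,1),"xd f,n",np.round([R[:2,0]@f,R[:2,0]@n],4),"F f,n,z",np.round([o["force"][:2]@f,o["force"][:2]@n,o["force"][2]],1),"M f,n",np.round([o["moment"][:2]@f,o["moment"][:2]@n],2),round(o["opening"]*1000,1))
E
python3 q.py; python3 m.py | grep -e "n)"
```

```text
t 12.72 tip past mouth 7.0 n 1.1 yaw 95.99 z 41.1 xd f,n [-0.0052  0.0191] F f,n,z [0.1 0.6 2.4] M f,n [ 0.24 -0.82] 15.7
handle mid minus midline (n) mm [-0.54645645 -0.79345689]
```

Emit:
arm_command(
  commands=[-0.3,-8,0.8,0,0,0,-8,0.8,0,0,0,-6,0.5,0,0,0,0,0,0,0],
)

```text
clock: 13.28
tool_pos: [0.5162, 0.0026, 0.0412]
orientation: [15.2, 88.8, -158.7]
force: [0.2, -1.3, 1.0]
opening: 0.0155
```

```bash
python3 q.py; python3 m.py | grep -e "n)"
```

```text
t 13.28 tip past mouth 30.3 n 3.6 yaw 95.99 z 41.2 xd f,n [-0.0054  0.0195] F f,n,z [-1.4 -0.1  1. ] M f,n [ 0.04 -0.1 ] 15.5
handle mid minus midline (n) mm [1.75976819 1.5435123 ]
```

Emit:
arm_command(
  commands=[0,-4,-1.2,0,0,0,-4,-1.2,0,0],
)

```text
clock: 13.58
tool_pos: [0.5175, 0.0106, 0.0411]
orientation: [15.8, 88.8, -158.1]
force: [-1.1, -2.3, 3.5]
opening: 0.0157
```

```bash
python3 q.py; python3 m.py | grep -e "n)"
```

```text
t 13.57 tip past mouth 38.1 n 1.4 yaw 95.96 z 41.1 xd f,n [-0.0058  0.0202] F f,n,z [-2.2  1.3  3.5] M f,n [0.33 0.65] 15.7
handle mid minus midline (n) mm [-0.5010299 -0.2917722]
```

Emit:
arm_command(
  commands=[0,-3,0,0,0,0,-3,0,0,0],
)

```text
clock: 13.88
tool_pos: [0.5172, 0.0171, 0.0411]
orientation: [16.0, 88.8, -157.9]
force: [0.7, -3.5, 2.6]
opening: 0.0155
```

```bash
python3 q.py; python3 m.py | grep -e "n)"
```

```text
t 13.88 tip past mouth 44.6 n 1.0 yaw 95.95 z 41.1 xd f,n [-0.0057  0.0198] F f,n,z [-3.6 -0.3  2.6] M f,n [0.06 0.56] 15.5
handle mid minus midline (n) mm [-0.86888757 -0.69463261]
```

Emit:
arm_command(
  commands=[0,-3,0.3,0,0],
)

```text
clock: 14.05
tool_pos: [0.5166, 0.0202, 0.0411]
orientation: [16.7, 88.8, -157.2]
force: [1.1, -8.0, 3.0]
opening: 0.0156
```

```bash
python3 q.py
```

```text
t 14.05 tip past mouth 47.7 n 1.4 yaw 95.96 z 41.1 xd f,n [-0.006   0.0199] F f,n,z [-8.  -0.2  3. ] M f,n [-0.19  2.41] 15.6
```

Emit:
arm_command(
  commands=[0,-3,0.3,0,0],
)

```text
clock: 14.18
tool_pos: [0.5157, 0.0219, 0.0412]
orientation: [20.4, 88.7, -153.6]
force: [2.7, -18.0, 2.6]
opening: 0.0158
```

```bash
python3 q.py
```

```text
t 14.18 tip past mouth 49.5 n 2.1 yaw 95.96 z 41.2 xd f,n [-0.0078  0.0209] F f,n,z [-18.2  -0.9   2.6] M f,n [-0.75  5.92] 15.8
```

Emit:
arm_command(
  commands=[0,0,0,0,0,0,0,0,0,0],
)

```text
clock: 14.42
tool_pos: [0.5157, 0.0218, 0.0411]
orientation: [20.7, 88.7, -153.2]
force: [0.5, -2.7, 3.3]
opening: 0.0161
```

```bash
python3 q.py;  python3 m.py | grep -e "n)"; python3 -c "
from h import *
for n in ('wrist','scene'):
  s=cam(n); cv2.imwrite('pics/%s5.png'%n,s['frame'])
a=s['frame'][150:240,280:430]; b=cv2.imread('pics/wrist5.png')
A=cv2.resize(a,(640,384),interpolation=cv2.INTER_CUBIC)[:200+184]; B=b[190:390]
cv2.imwrite('pics/c5.png',np.vstack([A,B]))"
```

```text
t 14.43 tip past mouth 49.4 n 2.1 yaw 95.92 z 41.1 xd f,n [-0.0079  0.0208] F f,n,z [-2.7 -0.2  3.3] M f,n [-0.05  0.6 ] 16.1
handle mid minus midline (n) mm [0.27107032 0.0660158 ]
```

View pics/c5.png

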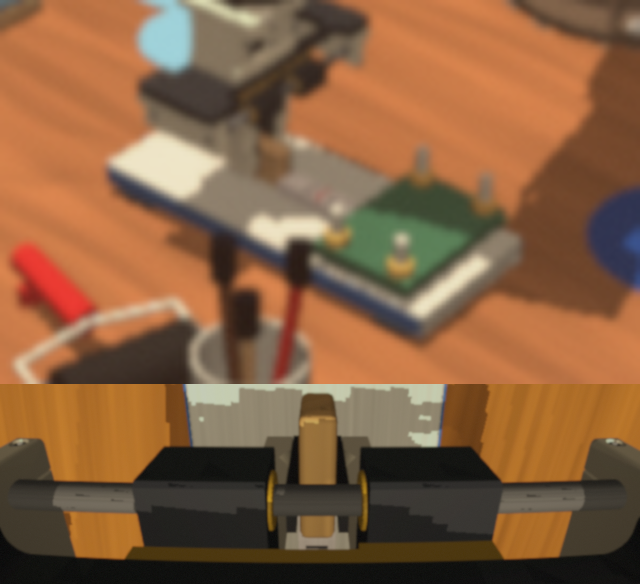

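The blade is under the plate on the middle line (plate edge at about (390,190) in the scene crop), and the handle sits in the jaws as before. A last small push will confirm the drag.

Emit:
arm_command(
  commands=[0,-1.5,0,0,0],
)

```text
clock: 14.7
tool_pos: [0.5154, 0.0221, 0.0412]
orientation: [24.2, 88.6, -149.8]
force: [5.2, -17.5, 1.7]
opening: 0.016
```

```bash
python3 q.py; python3 m.py | grep -e "n)"; python3 q.py
```

```text
t 14.7 tip past mouth 49.7 n 2.3 yaw 95.96 z 41.2 xd f,n [-0.0098  0.0217] F f,n,z [-17.9  -3.4   1.7] M f,n [-0.99  6.06] 16.0
handle mid minus midline (n) mm [0.42938449 0.43907161]
t 14.75 tip past mouth 49.7 n 2.3 yaw 95.95 z 41.2 xd f,n [-0.0099  0.0216] F f,n,z [-12.3  -2.4   1.7] M f,n [-0.88  4.19] 15.7
```

```bash
python3 -c "
from h import *
close_job()"; python3 q.py
```

```text
the job is handed in; nothing more can be done
the job is handed in; nothing more can be done
```

I gripped the gauge by its handle, laid the blade on the bed and slid it tip first under the green plate until it dragged. I handed it in at about 14.8 s, still holding the handle.

**Last checks**
- **Depth:** the tip was about 49.7 mm past the mouth, which puts the gap at roughly 6.6 mm. That depth comes from camera estimates of the mouth that differ by a few millimetres.
- **Drag:** the push force rose from about 3 N to 8 N to 18 N over the last 5 mm. A further 1.5 mm push moved the blade only 0.3 mm and settled at about 12 N, so I judged it snug and not jammed.
- **Alignment:** the blade's direction matched the press to about 0.1°. The handle camera put it within 0.5 mm of the middle line, while the arm's own position reading put it 2.3 mm off, and I trusted the camera.
- **Grip:** the jaws held at 16 mm, and I saw no sign of the handle slipping.
- **Other objects:** I saw none of them touched or moved, but I didn't take a final top view to check them all.

**Tool tilt:** the tool leaned by about 1.4° by the end, and the moves can't correct that. Blade and handle still appeared to sit flat, with the handle height steady at the bed's level.

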